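# Light and offer up a hinge leaf on the inspection bench

### The job

First swing the small bench lamp round on its stiff swivel so that it points straight at the hinge on the jamb block, and leave it there. Then lift the brass hinge leaf out of its rack and lower its barrel between the two steel barrels on the block, right down into the yellow V rest, so that the holes line up with the leaf upright. Finish while still holding the leaf there in the gripper, without letting go, and leave the sleeve, tin and caliper where they are.

Things in the scene. Friction and masses are not known exactly. Their poses are not given: they have to be found in the camera images.
- hinge_line (a point): Middle of the fixed steel hinge: centre of the 34 mm gap between its two steel barrels, 85 mm above the bench. Its y axis runs along their holes (level), z is up. The barrels are 24 mm across, 20.5 mm long, with 12 mm holes. In the gap below is a yellow V rest (two 45-degree faces, open upward): a 24 mm barrel lying home in it is in line with the steel ones.
- jamb: Wooden jamb block with the fixed steel leaf on its -x face, on a steel base plate 84 x 130 mm, fixed to the bench. Origin on the bench straight below point hinge_line, same axes. The wood is 100 mm long (y), its top 66 mm above the bench, from 4 to 60 mm on the +x side of the hinge line.
- leaf_center (a point): Loose brass leaf, 0.2 to 0.45 kg, upright in its rack: centre of its flat plate, 75 mm wide (y axis), 8 mm thick (x), 64 mm high (z, up). In the rack this point is 78 mm above the bench, the plate's top edge 110 mm. Both faces are free for the fingers in the middle 44 mm of its width. The leaf is the same after half a turn about z.
- leaf_knuckle (a point): Centre of the brass leaf's one barrel, 48 mm straight below the centre of the plate; y axis along its 12 mm hole. The barrel is 24 mm across and 30 mm long, with ends chamfered 3 mm, fixed under the middle of the plate.
- leaf: The same brass leaf; origin at the underside of its barrel, 60 mm below the centre of the plate, axes as there.
- rack: Wooden rack fixed to the bench, base 80 x 120 mm; origin under its centre, same yaw as the leaf in it. Two slotted posts, from 23 to 44 mm either side of the middle along y, 34 mm thick, 72 mm high, hold the two sides of the plate with 1 mm play, 26 mm deep. The leaf lifts straight up out of it.
- lamp_pivot (a point): On the vertical swivel axis of the bench lamp, 112 mm above the bench, at the height of the middle of the lamp head; turns with the lamp: its x axis is the way the lamp points (level), z is up. The base (92 mm across) is fixed to the bench. The lamp reaches 118 mm out from here; its white head is 54 mm across.
- lamp_handle (a point): Upright red handle on top of the lamp head, a round stem 14 mm across; this point is on its axis, 160 mm above the bench and 85 mm out from the swivel axis in the direction the lamp points. The stem stands clear from 140 to 182 mm above the bench, so take it by its upper part.
- lamp_arm (a joint): Swivel of the lamp: the direction in which it points, seen from above, counterclockwise from world +x (rad); range -2.6 to 2.6. Stiff friction (0.3 N m, about 4 N at the handle): it stays where it is left.
- sleeve: Bystander: turned steel ring 72 mm across, 55 mm high, standing on the bench; origin at the centre of its underside.
- tin: Bystander: closed round tin 66 mm across, 70 mm high; origin at the centre of its underside.
- caliper: Bystander: digital caliper lying on the bench, 150 mm long along its y axis, 12 mm high; origin near its middle, on the bench.
Not all that is in view belongs to the job. Of the things shaped like the leaf, the brass one is meant.

How it is judged (in metres and radians):
On the way, in this order (a step that is already met when the one before it is completed fails the run):
1. the lamp points at the hinge and stands still (y of hinge_line in the frame of lamp_pivot between -0.025 and 0.025 m and x of hinge_line in the frame of lamp_pivot above 0.05 m and velocity of joint lamp_arm between -0.05 and 0.05 rad/s), for 0.3 s.
2. the leaf is held in the gripper, lifted clear of its rack (contact force between leaf and the fingers above 2 N and height (world z) of leaf_center above 0.107 m), for 0.2 s.
At the end, for the whole second after the job is handed in: Leaf still, held by the gripper (over 2 N), upright within 0.15 rad; its barrel axis within 3 mm of the hinge line in height and front to back, 4 mm along it and 0.09 rad in direction. The lamp faces the hinge, its pointing line within 25 mm of the hinge middle seen from above (x of leaf_knuckle in the frame of hinge_line between -0.003 and 0.003 m and z of leaf_knuckle in the frame of hinge_line between -0.003 and 0.003 m and y of leaf_knuckle in the frame of hinge_line between -0.004 and 0.004 m and angle between the y axis of leaf_knuckle and the y axis of hinge_line, either way round below 0.09 rad and angle between leaf_center's own z axis and vertical below 0.15 rad and contact force between leaf and the fingers above 2 N and linear speed of leaf below 0.02 m/s and y of hinge_line in the frame of lamp_pivot between -0.025 and 0.025 m and x of hinge_line in the frame of lamp_pivot above 0.05 m); the arm keeps its last pose, push and grip.
It fails at once if the sleeve, the tin or the caliper is moved more than 30 mm (distance of any of sleeve, tin, caliper from where it was at the start of the episode above 0.03 m).
It also fails if it takes over 58 s, if anything falls off the work surface, if the arm or the gripper's body presses on something with over 40 N, if the wrist force passes 120 N, or if a joint passes its speed limit or range.

### The arm

A 6-joint arm with a two-finger parallel gripper is mounted at the origin on the work surface. World frame = base frame: x ahead of the robot, y to its left, z up, the work surface at z = 0. Lengths are in mm, angles in rad, forces in N, time in s.
With the tool pointing down it reaches from about 300 to 875 mm from the base axis. Payload 6.4 kg.
Tool frame: the origin (TCP) lies midway between the tips of the shut fingers; the grasp point (between the pads) lies grip_depth behind it (grip_depth is the distance from the TCP to the grasp point, in mm); z points along the fingers, y is the direction in which the jaws open and shut (so a half turn about z gives the same grasp; the last joint's range is limited). The gripper opens to 85 mm and grips with 20 to 120 N. Pads are 22 mm wide; open, the fingers measure 114 mm over their backs; the gripper's body (76 mm by 85 mm) begins 54 mm behind the grasp point. The pads swing forward as they close: fully open they stand 13 mm farther back than shut.
Start: joints at [0.966, 0.181, 1.607, -0, 1.354, -0.206], TCP at [223.27, 529.898, 231.288] pointing down, gripper open.
Joint ranges: [-2.99, 2.99], [-0.89, 2.07], [0.3, 2.58], [-1.14, 4.28], [0, 2.63], [-3.12, 3.12]. Speed limits (rad/s): [2.57, 2.57, 3.01, 3.14, 3.14, 3.14].

### API

Orientations are given as [roll, pitch, yaw] about the fixed x, y, z axes, in that order (R = Rz(yaw) Ry(pitch) Rx(roll)).
In Python, from bench import * gives the robot as it stands.
- The arm moves only by the tool servo_tool, never from a script. Its argument "commands" is one flat list of numbers, 6 for each row, row after row: the shift along the tool's x, y, z in mm, then the turn, a rotation vector about the tool's x, y, z in rad. In form: [x, y, z, ax, ay, az, x, y, z, ax, ay, az, ...]. A call has 1 to 5 rows; each row shifts and turns the pose as measured when the row begins, along the tool's axes as they then stand; what a row does not reach is not made up. A row lasts 1/8 s, in which the tool goes at most 62.5 mm and 10.7 degrees, less where a joint would pass 70% of its speed; a pose out of reach is approached as far as the arm can. A call with a gripper value outside its range is refused whole. "claw" is the gripper's target within -1 to 1 (fully open at 1, half-way at 0, shut at -1), set as the call begins (left out, the last holds). The fingers move at their own pace and stop on an object; "newtons" is the grip in N (left out, the last holds). Time passes only in rows, so rows that do not move let the fingers close. It gives the time, the measured TCP pose, the force and the opening at its end, in the units of the state.
- get_obs(): the state, without advancing time (a new reading comes with each control period).
- read_camera(name): name is "scene" or "top"; returns the picture (400x640x3 uint8, blue, green, red); there is no depth.
- calibration(name): a dict with "fx", "fy", "cx", "cy" (pixels), "R" (3x3) and "t" (3): a world point X has camera coordinates R X + t. Camera axes: x right, y down, z forward; pixel columns grow to the right and rows downward; lengths in mm; the calibration is good to about 2 mm. A picture is of the moment at which its call begins. calibration takes no time and is no camera call.
- job_done(): hands the job in, once; it reports no verdict.
The state is a dict: "time_s": time; "joint_pos": joint angles; "qd": joint speeds; "effort": joint torques, N m; "position": TCP position; "tcp_rot": TCP orientation; "force": force on the tool from outside, world axes, zero at the start; "ft_torque": the same for the moment, N m; "opening": finger opening in mm.
Only numpy, scipy, OpenCV 4.12 (cv2) and the standard library are available. Lean on these libraries where they do the work, as an engineer would, in place of code of your own. Each camera call takes 0.05 s, during which the arm holds its last target.

## Working session

There is one attempt and no reset: what is moved stays moved. The work goes in short steps, Python scripts to look and compute and a tool call to move; the robot and the scene stay as the last step left them, time stands still between calls to the robot, and variables do not carry over. Pictures are saved under pics/ and viewed, and the job is handed in when it is done.

Besides the shell and the picture viewer there is one more tool, called in YAML: its name, and indented under it one key for each argument. servo_tool: Moves the arm, as the interface text tells. Its arguments: {"type":"object","properties":{"commands":{"type":"array"},"claw":{"type":"number"},"newtons":{"type":"number"}},"required":["commands"]}

```bash
ls; mkdir -p pics
python3 - <<'E'
from bench import *
import cv2
print(get_obs())
for n in ("scene","top"):
    cv2.imwrite(f"pics/{n}0.png",read_camera(n)); c=calibration(n); print(n,c)
E
```

```text
pics
{'time_s': 0.0, 'joint_pos': array([ 9.65723040e-01,  1.81520122e-01,  1.60797912e+00,  4.44224790e-05,
        1.35378431e+00, -2.06301514e-01]), 'qd': array([-1.64317170e-04,  2.61235747e-04,  1.46387165e-05,  2.42679904e-03,
       -1.62831881e-03, -3.39703787e-05]), 'effort': array([ 1.60292329e-04, -4.44881451e+01, -3.51332009e+01, -3.69381632e-04,
        8.94350029e-03,  3.08023516e-05]), 'position': array([222.92932964, 529.45243956, 230.40986568]), 'tcp_rot': array([-3.13994649e+00, -3.88810804e-04,  2.74281096e+00]), 'force': array([ 0.17671281, -0.32946691, -0.25082749]), 'ft_torque': array([-0.00261425,  0.02108632,  0.01675862]), 'opening': 85.4809778100432}
scene {'fx': 495.64110787957964, 'fy': 495.64110787957964, 'cx': 315.9143032635176, 'cy': 202.9285154930157, 'R': array([[ 0.51474524,  0.85733433, -0.00389723],
       [ 0.7135644 , -0.43093646, -0.55237633],
       [-0.47525065,  0.28155216, -0.83358575]]), 't': array([-280.98843945, -309.82981284, 1466.29884729])}
top {'fx': 501.38701734871074, 'fy': 501.38701734871074, 'cx': 329.06292689687285, 'cy': 197.37642555946957, 'R': array([[-0.01706661, -0.9996808 ,  0.01862888],
       [-0.99197977,  0.01459551, -0.12555122],
       [ 0.12523925, -0.02062221, -0.99191222]]), 't': array([   7.68616805,  542.65895011, 1398.24359352])}
```

View pics/scene0.png

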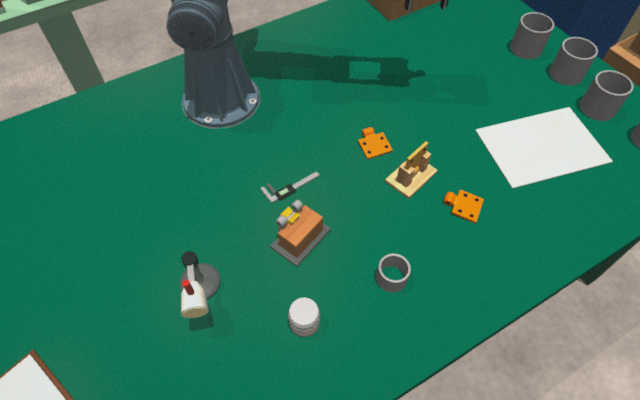

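View pics/top0.png

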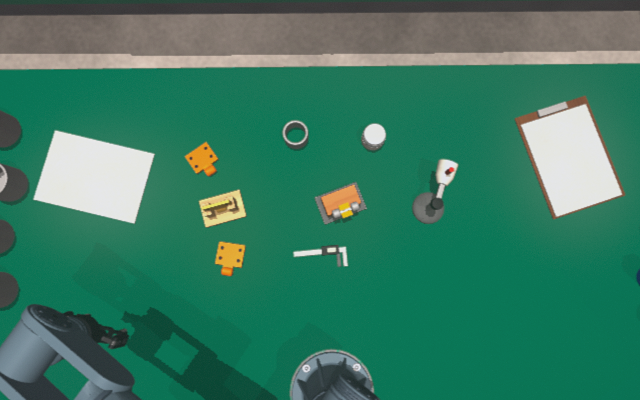

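The brass leaf is the upright one in the rack: scene (415,165), top (222,208). Two orange leaf-shaped parts lie flat and could be mistaken for it: scene (375,145) and (465,205), top (230,255) and (201,158). The lamp is at scene (195,290), top (440,185), and the hinge block at scene (300,228), top (342,203). Next I'll take close crops to check this choice.

Run:
```python
import cv2,numpy as np
s=cv2.imread("pics/scene0.png");t=cv2.imread("pics/top0.png")
def cr(im,x0,y0,w,h,k): return cv2.resize(im[y0:y0+h,x0:x0+w],(w*k,h*k),interpolation=cv2.INTER_CUBIC)
a=np.hstack([cr(s,382,135,64,64,6),cr(t,190,176,64,64,6)])
b=np.hstack([cr(s,265,195,72,72,5),cr(t,308,170,72,72,5)])
c=np.hstack([cr(s,170,245,80,80,5),cr(t,400,150,80,80,5)])
cv2.imwrite("pics/c_leaf.png",a);cv2.imwrite("pics/c_jamb.png",b);cv2.imwrite("pics/c_lamp.png",c)
```

```text
(no output)
```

View pics/c_leaf.png

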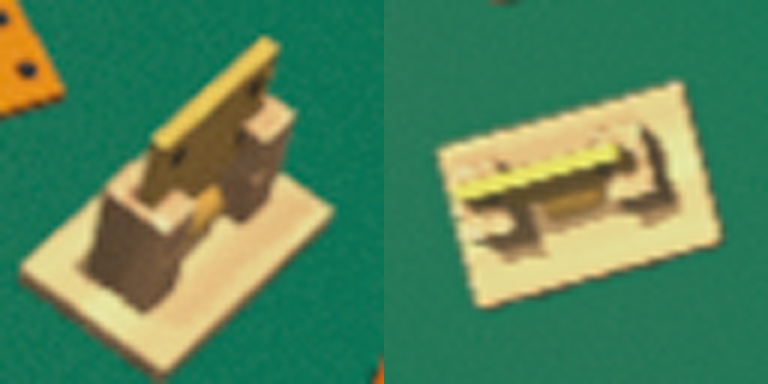

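View pics/c_jamb.png

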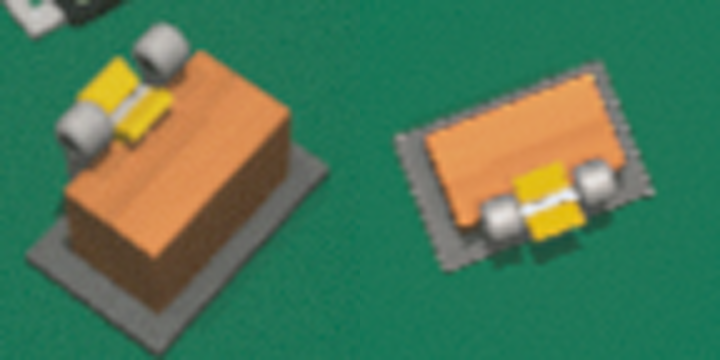

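View pics/c_lamp.png

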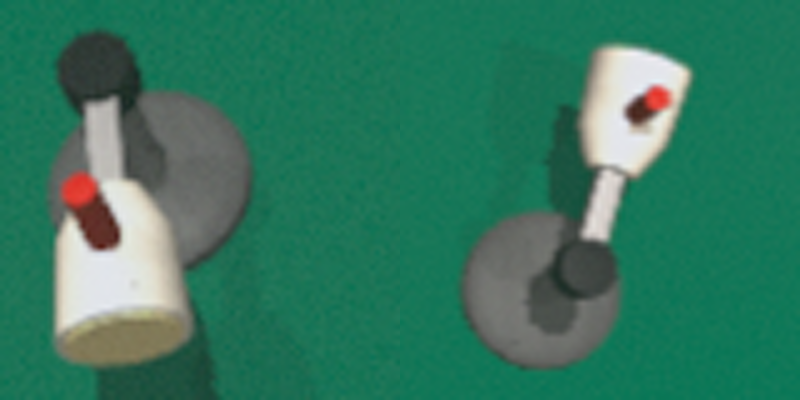

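Crops: the brass plate stands upright in the wooden rack, with its bright top edge from (408,158) to (428,142) in scene and (203,208) to (229,201) in top. The red stem top is at about (186,282) in scene and (451,170) in top. Next I'll measure with masks.

```bash
cat > h.py <<'E'
import cv2,numpy as np
from bench import calibration
C={n:calibration(n) for n in("scene","top")}
def ray(n,p):
    c=C[n];d=np.array([(p[0]-c['cx'])/c['fx'],(p[1]-c['cy'])/c['fy'],1.])
    d=c['R'].T@d; return -c['R'].T@c['t'],d/np.linalg.norm(d)
def tri(ps,pt):
    o1,d1=ray("scene",ps);o2,d2=ray("top",pt)
    M=np.stack([d1,-d2],1);s=np.linalg.lstsq(M,o2-o1,rcond=None)[0]
    a=o1+s[0]*d1;b=o2+s[1]*d2
    return (a+b)/2,np.linalg.norm(a-b)
def onz(n,p,z):
    o,d=ray(n,p); return o+d*(z-o[2])/d[2]
def proj(n,X):
    c=C[n];v=c['R']@np.asarray(X)+c['t'];return np.array([c['fx']*v[0]/v[2]+c['cx'],c['fy']*v[1]/v[2]+c['cy']])
def mask(im,lo,hi,box):
    h=cv2.cvtColor(im,cv2.COLOR_BGR2HSV);m=cv2.inRange(h,np.array(lo),np.array(hi))
    k=np.zeros_like(m);x0,y0,x1,y1=box;k[y0:y1,x0:x1]=255;return m&k
def big(m):
    n,l,s,c=cv2.connectedComponentsWithStats(m); i=1+np.argmax(s[1:,4]); return (l==i).astype(np.uint8)*255,c[i],s[i,4]
E
python3 - <<'E'
from h import *
s=cv2.imread("pics/scene0.png");t=cv2.imread("pics/top0.png")
for nm,im,boxes in(("scene",s,dict(leaf=(395,138,435,165),jamb=(265,195,337,267),lamp=(170,245,225,325))),("top",t,dict(leaf=(195,190,245,220),jamb=(308,170,380,242),lamp=(400,150,480,230)))):
    h=cv2.cvtColor(im,cv2.COLOR_BGR2HSV)
    m,c,a=big(mask(im,(22,100,170),(32,255,255),boxes['leaf'])); ys,xs=np.nonzero(m); print(nm,'leafedge',c,a,cv2.minAreaRect(np.c_[xs,ys].astype(np.float32)))
    m=mask(im,(22,150,100),(34,255,255),boxes['jamb']);n,l,st,ce=cv2.connectedComponentsWithStats(m);print(nm,'yellow',[(ce[i].round(2),st[i,4]) for i in range(1,n) if st[i,4]>5])
    m=mask(im,(8,100,60),(18,255,255),boxes['jamb']);m,c,a=big(m);print('wood',c,a)
    m=mask(im,(0,150,120),(6,255,255),boxes['lamp'])
    m,c,a=big(m);print('red',c,a)
    m=mask(im,(0,0,20),(180,40,255),boxes['jamb']); n,l,st,ce=cv2.connectedComponentsWithStats(m);print(nm,'grey',[(ce[i].round(2),st[i,:].tolist()) for i in range(1,n) if st[i,4]>20])
# values around
h=cv2.cvtColor(s,cv2.COLOR_BGR2HSV)
for p in((297,205),(281,221),(300,258),(415,180),(418,150)): print('S',p,h[p[1],p[0]])
h=cv2.cvtColor(t,cv2.COLOR_BGR2HSV)
for p in((355,206),(336,213),(325,205),(210,206),(232,222),(216,205)): print('T',p,h[p[1],p[0]])
E
```

```text
scene leafedge [417.07352941 150.19117647] 68 ((417.4169616699219, 149.90943908691406), (2.8871870040893555, 24.817522048950195), 47.48955535888672)
scene yellow [(array([286.57, 211.6 ]), np.int32(67)), (array([293.  , 217.68]), np.int32(57))]
wood [300.44052187 231.06139678] 1303
red [185.38888889 282.86111111] 36
scene grey [(array([273.96, 197.19]), [266, 195, 19, 7, 80]), (array([289.11, 213.49]), [276, 200, 27, 30, 190]), (array([299.41, 247.57]), [271, 224, 59, 42, 452])]
top leafedge [214.83695652 203.95652174] 92 ((214.4653778076172, 203.8730926513672), (3.5082314014434814, 28.1535587310791), 74.74488067626953)
top yellow [(array([343.49, 206.06]), np.int32(49)), (array([346.5 , 213.69]), np.int32(52))]
wood [339.81877023 198.48543689] 618
red [450.66666667 169.53333333] 15
top grey [(array([339.19, 207.84]), [315, 183, 52, 41, 450])]
S (297, 205) [ 17  10 179]
S (281, 221) [ 20   9 179]
S (300, 258) [ 50   7 107]
S (415, 180) [ 20 108 229]
S (418, 150) [ 23 153 231]
T (355, 206) [ 20  10 221]
T (336, 213) [ 15   5 225]
T (325, 205) [ 14 157 229]
T (210, 206) [ 29 146 226]
T (232, 222) [ 79 180 119]
T (216, 205) [ 29 135 214]
```

Run:
```python
from h import *
s=cv2.imread("pics/scene0.png");t=cv2.imread("pics/top0.png")
for nm,im,box in(("scene",s,(270,192,308,240)),("top",t,(325,190,372,224))):
    x0,y0,x1,y1=box;k=12
    c=cv2.resize(im[y0:y1,x0:x1],None,fx=k,fy=k,interpolation=cv2.INTER_CUBIC)
    for v in range(x0,x1,5): cv2.line(c,(int((v-x0+.5)*k),0),(int((v-x0+.5)*k),4 if v%10 else 14),(255,255,255),1)
    for v in range(y0,y1): 
        if v%5==0: cv2.line(c,(0,int((v-y0+.5)*k)),(4 if v%10 else 14,int((v-y0+.5)*k)),(255,255,255),1)
    cv2.imwrite(f"pics/z_{nm}.png",c)
    h=cv2.cvtColor(im,cv2.COLOR_BGR2HSV)
    m=mask(im,(0,0,125),(180,60,255),box);n,l,st,ce=cv2.connectedComponentsWithStats(m)
    print(nm,[(ce[i].round(2),st[i].tolist()) for i in range(1,n) if st[i,4]>10])
```

```text
scene [(array([282.06, 192.72]), [279, 192, 8, 3, 18]), (array([272.82, 197.86]), [270, 194, 8, 8, 44]), (array([297.02, 203.56]), [292, 200, 11, 9, 63]), (array([283.19, 218.46]), [276, 212, 19, 13, 79])]
top [(array([345.35, 209.3 ]), [332, 202, 27, 15, 128]), (array([363.29, 204.76]), [361, 202, 6, 7, 17]), (array([327.  , 220.04]), [325, 216, 8, 8, 23])]
```

View pics/z_scene.png

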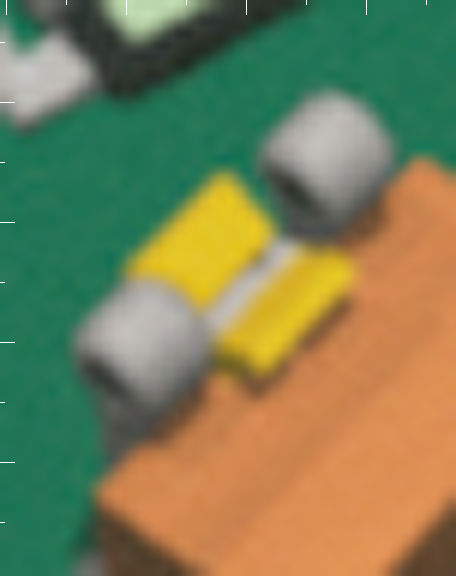

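View pics/z_top.png

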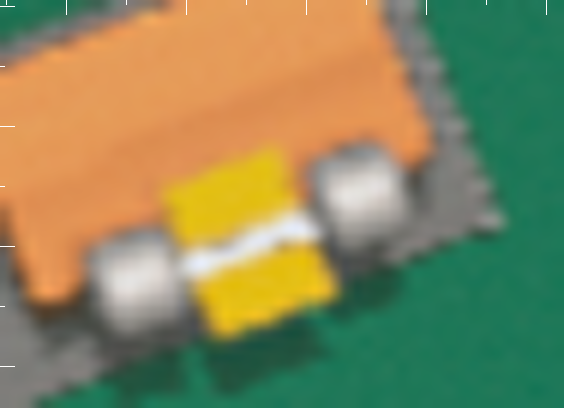

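Run:
```python
from h import *
A=tri((296.75,205.1),(354.75,205.8));B=tri((281.3,220.1),(335.9,212.9))
print("A",A,"B",B); m=(A[0]+B[0])/2; d=A[0]-B[0];print("hinge",m,"len",np.linalg.norm(d),"ang",np.arctan2(d[1],d[0]))
print("hinge tri of means",tri((289.05,212.6),(345.3,209.35)))
L=tri((417.3,150.0),(214.6,203.9));print("leaf topedge mid",L)
print(onz("top",(214.6,203.9),110),onz("scene",(417.3,150.),110))
# edge direction from top / scene
for nm,pts in(("top",[(202.7,207.9),(229.0,200.7)]),("scene",[(407.8,158.6),(427.6,142.0)])):
    a,b=[onz(nm,p,110) for p in pts];v=b-a;print(nm,'edge',(a+b)/2,np.linalg.norm(v),np.arctan2(v[1],v[0]))
print("red top",tri((185.4,282.3),(450.9,169.4)))
s=cv2.imread("pics/scene0.png");t=cv2.imread("pics/top0.png")
# lamp base circle: onz
print("lampbase top",onz("top",(400+141/5.,150+290/5.),10), "scene", onz("scene",(170+155/5.,245+178/5.),10))
print("caplamp",tri((170+98/5.,245+72/5.),(400+185/5,150+268/5)))
for n in C: print(n, -C[n]['R'].T@C[n]['t'])
```

```text
A (array([514.84622216, -50.90090329, 133.85656908]), np.float64(35.54086591030331)) B (array([489.94104122, -39.17136723,  32.53981555]), np.float64(42.186189094158905))
hinge [502.39363169 -45.03613526  83.19819231] len 104.99016430269023 ang -0.4401532130057528
hinge tri of means (array([502.32573319, -44.87715899,  82.66873451]), np.float64(1.8036945097535508))
leaf topedge mid (array([519.7410611 , 308.38766165, 105.70665426]), np.float64(2.7143257518266273))
[519.98648743 308.67283302 110.        ] [521.68348672 304.28513431 110.        ]
top edge [518.86689264 305.26541085 110.        ] 72.56664107655534 -1.3140611139908238
scene edge [522.8462516  304.97634685 110.        ] 75.3277177731346 1.7957899522242704
red top (array([ 592.8352952 , -316.90353838,  177.78848299]), np.float64(2.29971560930318))
lampbase top [ 510.37788122 -289.25559491   10.        ] scene [ 516.36426035 -288.20407421   10.        ]
caplamp (array([ 511.81343459, -291.12836824,  111.06059196]), np.float64(0.6760118363236277))
scene [1062.58046999 -305.45554084 1050.04808602]
top [ 363.32289842   28.59819616 1454.92321955]
```

```bash
cat > plan.py <<'E'
import sys,numpy as np
from scipy.spatial.transform import Rotation as Ro
from bench import *
def plan(pos,yaw,vmax=50,wmax=.17,n=5):
    """next n rows from here toward pos/yaw, tool down"""
    o=get_obs();p=np.array(o['position']);R=Ro.from_euler('xyz',o['tcp_rot']);G=Ro.from_euler('xyz',[np.pi,0,yaw]);pos=np.array(pos,float)
    cy=o['tcp_rot'][2]
    dy=(yaw-cy+np.pi)%(2*np.pi)-np.pi
    N=int(max(np.ceil(np.linalg.norm(pos-p)/vmax),np.ceil(abs(dy)/wmax),1))
    print("t",o['time_s'],"pos",p.round(1),"rpy",np.round(o['tcp_rot'],3),"F",o['force'].round(1),"open",round(o['opening'],1),"q",o['joint_pos'].round(2),"rows left",N)
    out=[];tilt=(G.inv()*R); 
    for i in range(min(n,N)):
        f=(i+1)/N
        nR=Ro.from_euler('xyz',[np.pi,0,cy+dy*f]); npos=p+(pos-p)/(N-i)
        d=R.inv().apply(npos-p);w=(R.inv()*nR).as_rotvec()
        out+=[*d.round(1),*w.round(3)];p=npos;R=nR
    print([float(x)+0 for x in out])
if __name__=="__main__":
    a=[float(x) for x in sys.argv[1:]];plan(a[:3],a[3],*(a[4:6]))
E
python3 - <<'E'
from h import *
A=tri((296.75,205.1),(335.9,212.9));B=tri((281.3,220.1),(354.75,205.8))
print("A",A,"B",B); m=(A[0]+B[0])/2; d=A[0]-B[0];print("hinge",m,"len",np.linalg.norm(d),"ang",np.arctan2(d[1],d[0]))
import bench;print([x for x in dir(bench) if 'grip' in x.lower() or 'depth' in x])
E
sed -n 1,5p h.py >/dev/null; python3 plan.py 400 100 260 1.2
```

```text
A (array([492.95627216, -18.93688401,  81.64017666]), np.float64(2.014671638172288)) B (array([511.723843  , -70.72757394,  84.35552588]), np.float64(1.1405501724218543))
hinge [502.34005758 -44.83222897  82.99785127] len 55.153154034367326 ang 1.9184514557393901
['grip_depth']
t 0.1 pos [223.  529.5 230.5] rpy [-3.14  -0.     2.743] F [ 0.   0.2 -0.1] open 85.6 q [ 0.97  0.18  1.61 -0.    1.35 -0.21] rows left 10
[-33.0, -32.7, -2.9, -0.002, 0.0, 0.154, -37.6, -27.2, -3.0, 0.0, 0.0, 0.154, -41.4, -21.1, -3.0, 0.0, 0.0, 0.154, -44.1, -14.5, -3.0, 0.0, 0.0, 0.154, -45.8, -7.6, -3.0, 0.0, 0.0, 0.154]
```

servo_tool:
  commands: [-33.0,-32.7,-2.9,-0.002,0.0,0.154,-37.6,-27.2,-3.0,0.0,0.0,0.154,-41.4,-21.1,-3.0,0.0,0.0,0.154,-44.1,-14.5,-3.0,0.0,0.0,0.154,-45.8,-7.6,-3.0,0.0,0.0,0.154]
  claw: 0.2
  newtons: 60

```text
time_s: 0.72
position: [309.9, 309.5, 243.0]
tcp_rot: [-3.138, 0.001, 1.955]
force: [0.8, 0.2, -0.1]
opening: 51.8
```

```bash
python3 plan.py 593 -317 260 -0.35; python3 -c "from bench import *;print(grip_depth)"
```

```text
t 0.725 pos [309.9 309.5 243. ] rpy [-3.138e+00  1.000e-03  1.955e+00] F [ 0.8  0.2 -0.1] open 51.8 q [ 0.51 -0.15  1.92 -0.    1.38  0.13] rows left 14
[-49.1, 2.0, -1.2, -0.003, 0.001, 0.165, -48.1, 10.0, -1.2, 0.0, 0.0, 0.165, -45.8, 17.7, -1.2, 0.0, 0.0, 0.165, -42.3, 25.0, -1.2, 0.0, 0.0, 0.165, -37.6, 31.6, -1.2, 0.0, 0.0, 0.165]
18.700000000000003
```

servo_tool:
  commands: [-49.1,2.0,-1.2,-0.003,0.001,0.165,-48.1,10.0,-1.2,0.0,0.0,0.165,-45.8,17.7,-1.2,0.0,0.0,0.165,-42.3,25.0,-1.2,0.0,0.0,0.165,-37.6,31.6,-1.2,0.0,0.0,0.165]

```text
time_s: 1.35
position: [409.3, 77.1, 248.8]
tcp_rot: [3.141, -0.0, 1.103]
force: [-0.4, 0.4, 0.2]
opening: 51.1
```

```bash
python3 plan.py 593 -317 260 -0.35
```

```text
t 1.35 pos [409.3  77.1 248.8] rpy [ 3.141 -0.     1.103] F [-0.4  0.4  0.2] open 51.1 q [-0.1  -0.21  1.96 -0.    1.39  0.37] rows left 9
[-29.9, 38.0, -1.2, 0.0, 0.0, 0.161, -23.4, 42.3, -1.2, 0.0, 0.0, 0.161, -16.3, 45.5, -1.2, 0.0, 0.0, 0.161, -8.8, 47.5, -1.2, 0.0, 0.0, 0.161, -1.0, 48.3, -1.2, 0.0, 0.0, 0.161]
```

servo_tool:
  commands: [-29.9,38.0,-1.2,0.0,0.0,0.161,-23.4,42.3,-1.2,0.0,0.0,0.161,-16.3,45.5,-1.2,0.0,0.0,0.161,-8.8,47.5,-1.2,0.0,0.0,0.161,-1.0,48.3,-1.2,0.0,0.0,0.161]

```text
time_s: 1.98
position: [510.1, -150.9, 253.7]
tcp_rot: [-3.14, 0.0, 0.269]
force: [1.1, 0.8, 1.5]
opening: 51.3
```

```bash
python3 plan.py 593 -317 240 -0.35
```

```text
t 1.975 pos [ 510.1 -150.9  253.7] rpy [-3.14   0.     0.269] F [1.1 0.8 1.5] open 51.3 q [-0.51  0.07  1.69  0.    1.39  0.79] rows left 4
[9.0, 45.5, 3.3, -0.001, 0.0, 0.155, 15.9, 43.6, 3.4, 0.0, 0.0, 0.155, 22.4, 40.6, 3.4, 0.0, 0.0, 0.155, 28.4, 36.7, 3.4, 0.0, 0.0, 0.155]
```

servo_tool:
  commands: [9.0,45.5,3.3,-0.001,0.0,0.155,15.9,43.6,3.4,0.0,0.0,0.155,22.4,40.6,3.4,0.0,0.0,0.155,28.4,36.7,3.4,0.0,0.0,0.155]

```text
time_s: 2.48
position: [593.0, -323.5, 237.7]
tcp_rot: [-3.14, 0.003, -0.374]
force: [-0.1, -0.6, 0.1]
opening: 51.1
```

```bash
python3 plan.py 593 -317 150 -0.33 30; python3 -c "
from bench import *;import cv2
for n in ('scene','top'): cv2.imwrite(f'pics/{n}1.png',read_camera(n))
s=cv2.imread('pics/scene1.png')[200:340,130:290];t=cv2.imread('pics/top1.png')[110:250,390:550]
import numpy as np
cv2.imwrite('pics/lamp1.png',cv2.resize(np.hstack([s,t]),(800,350)))"
```

```text
t 2.475 pos [ 593.  -323.5  237.7] rpy [-3.14e+00  3.00e-03 -3.74e-01] F [-0.1 -0.6  0.1] open 51.1 q [-0.67  0.4   1.32  0.    1.43  1.27] rows left 3
[-0.7, -2.0, 29.2, -0.001, 0.003, -0.015, -0.7, -2.0, 29.2, 0.0, 0.0, -0.015, -0.7, -2.0, 29.2, 0.0, 0.0, -0.015]
```

View pics/lamp1.png

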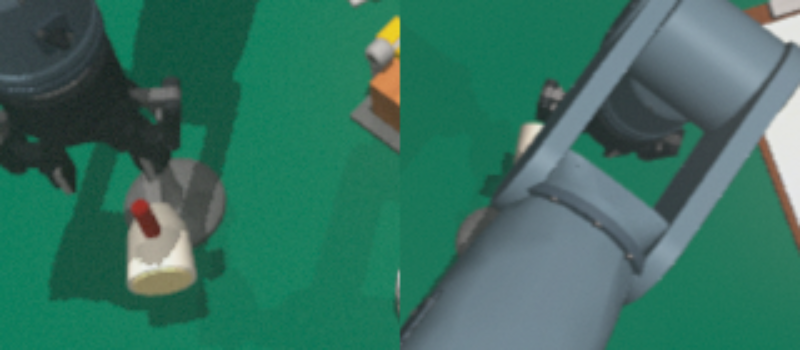

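The fingers straddle the column above the stem. In scene1 the stem is at about (186,284). Descending now.

servo_tool:
  commands: [-1,-4.0,25,-0.001,0.003,-0.02,-0.7,-2.0,25,0.0,0.0,-0.015,0,0,20,0,0,0,0,0,12,0,0,0,0,0,0,0,0,0]

```text
time_s: 3.2
position: [591.9, -318.5, 149.6]
tcp_rot: [-3.141, 0.004, -0.336]
force: [-0.3, -0.2, 0.8]
opening: 51.3
```

```bash
python3 plan.py 593 -317 150 -0.33 30; python3 -c "
from bench import *;import cv2
cv2.imwrite('pics/lamp2.png',cv2.resize(read_camera('scene')[200:340,130:290],(800,600)))"
```

```text
t 3.2 pos [ 591.9 -318.5  149.6] rpy [-3.141  0.004 -0.336] F [-0.3 -0.2  0.8] open 51.3 q [-0.67  0.47  1.41 -0.    1.27  1.24] rows left 1
[0.5, -1.8, -0.4, -0.001, 0.004, -0.006]
```

View pics/lamp2.png

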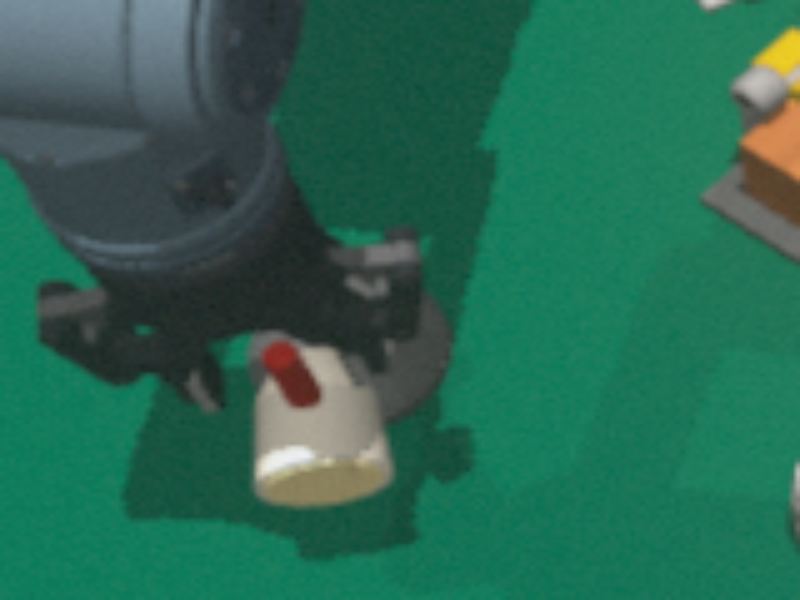

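The stem at crop (290,375) lies between the fingertips at (207,395) and (375,365). Closing.

servo_tool:
  commands: [0,0,0,0,0,0,0,0,0,0,0,0,0,0,0,0,0,0,0,0,0,0,0,0]
  claw: -1
  newtons: 50

```text
time_s: 3.75
position: [593.5, -319.3, 152.8]
tcp_rot: [3.141, -0.001, -0.336]
force: [0.9, -0.1, -2.3]
opening: 12.3
```

servo_tool:
  commands: [-0.6,-10.2,0,0,0,-0.12,-0.6,-10.2,0,0,0,-0.12,-0.6,-10.2,0,0,0,-0.12,-0.6,-10.2,0,0,0,-0.12,-0.6,-10.2,0,0,0,-0.12]

```text
time_s: 4.38
position: [596.0, -270.2, 152.8]
tcp_rot: [3.138, -0.003, 0.278]
force: [1.0, -0.1, -1.9]
opening: 12.2
```

```bash
cat > lamp.py <<'E'
from bench import *;import numpy as np
o=get_obs();p=np.array(o['position'][:2]);pv=np.array([511.8,-290.5]);d=p-pv
print(o['time_s'],p,"r",np.linalg.norm(d),"ang",np.arctan2(d[1],d[0]),"yaw",o['tcp_rot'][2],"F",o['force'].round(1),"z",o['position'][2])
E
python3 lamp.py
```

```text
4.375 [ 596.00978858 -270.23400318] r 86.61408153147235 ang 0.23616971726238337 yaw 0.2775537121907454 F [ 1.  -0.1 -1.9] z 152.7636893274763
```

servo_tool:
  commands: [-0.6,-10.2,0,0,0,-0.12,-0.6,-10.2,0,0,0,-0.12,-0.6,-10.2,0,0,0,-0.12,-0.6,-10.2,0,0,0,-0.12]

```text
time_s: 4.88
position: [576.5, -233.1, 152.8]
tcp_rot: [3.136, -0.004, 0.771]
force: [0.5, 1.1, -0.9]
opening: 12.6
```

```bash
python3 lamp.py; python3 -c "
from bench import *;import cv2
cv2.imwrite('pics/lamp3.png',cv2.resize(read_camera('scene')[180:340,130:330],(800,600)))"
```

```text
4.875 [ 576.51097331 -233.10617748] r 86.49601684613269 ang 0.7255445689686446 yaw 0.7714868291112451 F [ 0.5  1.1 -0.9] z 152.76347054793047
```

View pics/lamp3.png

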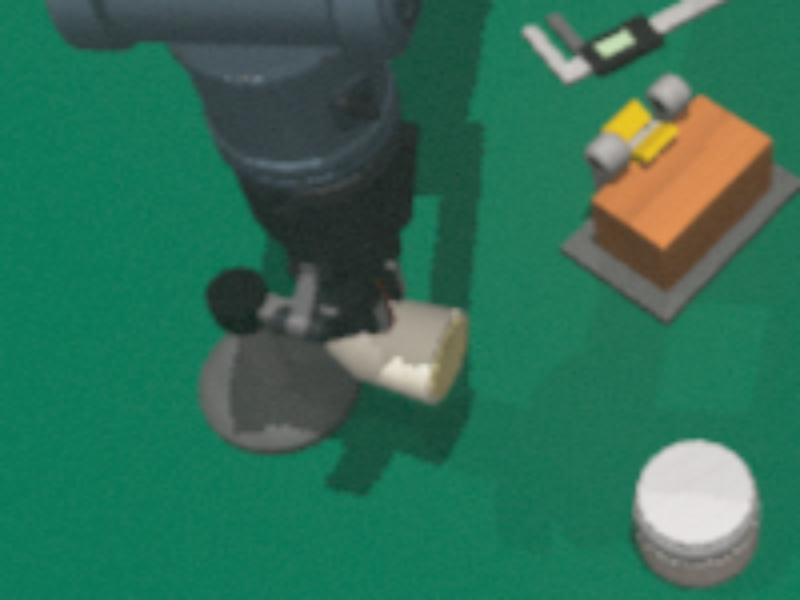

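The lamp follows the gripper; its head now points right in the picture. Carrying on.

servo_tool:
  commands: [-0.6,-10.2,0,0,0,-0.12,-0.6,-10.2,0,0,0,-0.12,-0.6,-10.2,0,0,0,-0.12,-0.6,-10.2,0,0,0,-0.12]

```text
time_s: 5.42
position: [541.7, -209.7, 152.8]
tcp_rot: [3.135, -0.004, 1.262]
force: [0.6, 0.7, -1.3]
opening: 12.3
```

```bash
python3 lamp.py
```

```text
5.425 [ 541.71269918 -209.69255536] r 86.16619221766469 ang 1.2162646292534767 yaw 1.2623897302915807 F [ 0.6  0.7 -1.3] z 152.77310092876294
```

servo_tool:
  commands: [-0.6,-10.2,0,0,0,-0.12,-0.6,-10.2,0,0,0,-0.12,-0.4,-8.5,0,0,0,-0.1,-0.1,-4.2,0,0,0,-0.05,0,0,0,0,0,0]

```text
time_s: 6.05
position: [507.6, -204.7, 152.7]
tcp_rot: [3.135, -0.004, 1.655]
force: [-1.6, -0.5, -1.0]
opening: 12.1
```

```bash
python3 lamp.py; python3 -c "
from bench import *;import cv2
cv2.imwrite('pics/lamp4.png',cv2.resize(read_camera('scene')[180:340,130:330],(800,600)))
cv2.imwrite('pics/top4.png',read_camera('top'))"
```

```text
6.05 [ 507.56700125 -204.70774764] r 85.89661718421165 ang 1.6200964516359857 yaw 1.6546042929499163 F [-1.6 -0.5 -1. ] z 152.72306766788643
```

View pics/lamp4.png

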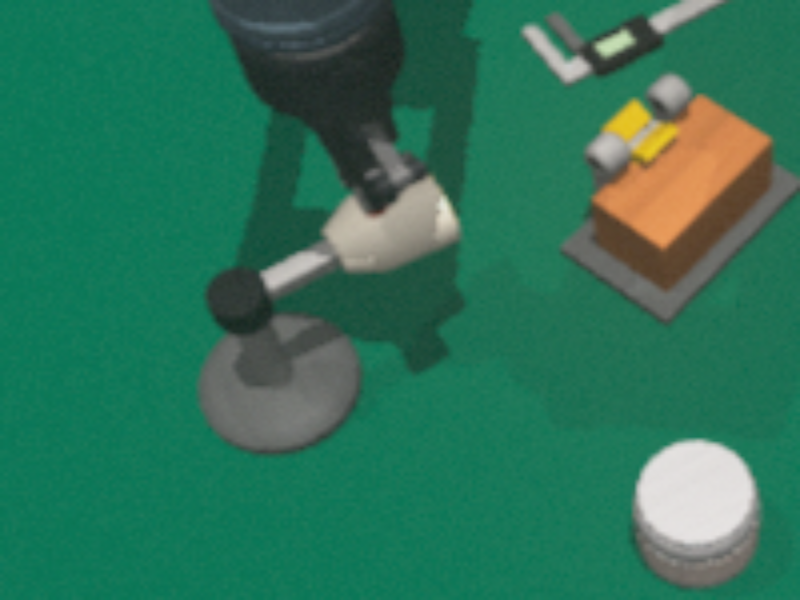

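servo_tool:
  commands: [0,0,0,0,0,0,0,0,0,0,0,0,0,0,0,0,0,0]
  claw: 0.2

```text
time_s: 6.52
position: [509.2, -205.8, 153.8]
tcp_rot: [3.132, -0.001, 1.653]
force: [-0.2, -0.4, 0.0]
opening: 51.2
```

servo_tool:
  commands: [0,0,-30,0,0,0,0,0,-40,0,0,0,0,0,-45,0,0,0]

```text
time_s: 6.9
position: [506.5, -204.9, 267.6]
tcp_rot: [3.138, -0.006, 1.652]
force: [0.7, -0.5, -0.2]
opening: 51.3
```

```bash
python3 - <<'E'
import numpy as np
from scipy.optimize import least_squares
P=np.array([(593.5,-319.3),(596,-270.2),(576.5,-233.1),(541.7,-209.7),(507.6,-204.7)])
r=least_squares(lambda v:np.hypot(*(P-v[:2]).T)-v[2],[511,-290,85]);print(r.x,r.fun)
d=P[-1]-r.x[:2];print(np.arctan2(d[1],d[0]));h=np.array([502.3,-44.8])-r.x[:2];print(np.arctan2(h[1],h[0]))
E
python3 plan.py 420 20 280 1.75
```

```text
[ 512.50030808 -290.52203648   85.95558476] [ 0.00441336 -0.01849313  0.02843027 -0.02058846  0.00623796]
1.6278328791927315
1.6122840792938569
t 6.9 pos [ 506.5 -204.9  267.6] rpy [ 3.138 -0.006  1.652] F [ 0.7 -0.5 -0.2] open 51.3 q [-0.61  0.09  1.64  0.01  1.42 -0.69] rows left 5
[46.3, -13.6, -2.2, 0.004, -0.006, -0.02, 46.5, -12.7, -2.5, 0.0, 0.0, -0.02, 46.7, -11.8, -2.5, 0.0, 0.0, -0.02, 47.0, -10.8, -2.5, 0.0, 0.0, -0.02, 47.2, -9.9, -2.5, 0.0, 0.0, -0.02]
```

servo_tool:
  commands: [46.3,-13.6,-2.2,0.004,-0.006,-0.02,46.5,-12.7,-2.5,0.0,0.0,-0.02,46.7,-11.8,-2.5,0.0,0.0,-0.02,47.0,-10.8,-2.5,0.0,0.0,-0.02,47.2,-9.9,-2.5,0.0,0.0,-0.02]

```text
time_s: 7.52
position: [421.5, 21.5, 285.3]
tcp_rot: [3.13, 0.008, 1.749]
force: [0.9, 1.4, 0.1]
opening: 51.1
```

```bash
python3 - <<'E'
from bench import *;import cv2
for n in ('scene','top'): cv2.imwrite(f'pics/{n}5.png',read_camera(n))
E
python3 plan.py 420 250 260 1.81
```

```text
t 7.625 pos [420.8  23.6 285.4] rpy [3.13  0.007 1.753] F [ 0.2 -0.5  0.7] open 51.4 q [-0.23 -0.24  1.91 -0.    1.46 -0.41] rows left 5
[44.6, 8.0, 4.9, 0.012, 0.007, -0.011, 44.5, 8.6, 5.1, 0.0, 0.0, -0.011, 44.4, 9.1, 5.1, 0.0, 0.0, -0.011, 44.3, 9.6, 5.1, 0.0, 0.0, -0.011, 44.1, 10.1, 5.1, 0.0, 0.0, -0.011]
```

View pics/top5.png

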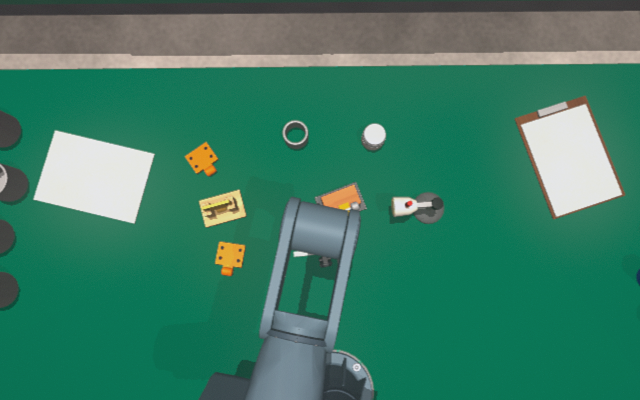

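The lamp's cap (437,203), head (403,206) and the hinge (345,209) are in line in the top view. Next I'll refine the leaf pose.

Run:
```python
from h import *
o=lambda n,p,z:onz(n,p,z).round(1)
print("rack base",tri((410.9,174.5),(222.2,207.9)))
for z in(8,12): print(z,o("scene",(410.9,174.5),z),o("top",(222.2,207.9),z))
print("hinge z85",o("scene",(289.05,212.6),85),o("top",(345.3,209.35),85))
q=[(190+(x-384)/6-.5,176+y/6-.5) for x,y in((440,148),(683,82),(720,240),(478,308))]
P=[onz("top",p,10)[:2] for p in q];e=P[0]-P[1];f=P[3]-P[2];g=P[1]-P[2];k=P[0]-P[3]
for v in(e,f,g,k):print(np.linalg.norm(v).round(1),np.arctan2(v[1],v[0]).round(3))
# jamb base from top crop
q=[(308+(x-360)/5-.5,170+y/5-.5) for x,y in((400,135),(600,63),(653,190),(447,268))]
P=[onz("top",p,4)[:2] for p in q];e=P[0]-P[1];f=P[3]-P[2];g=P[1]-P[2];k=P[0]-P[3]
for v in(e,f,g,k):print('jamb',np.linalg.norm(v).round(1),np.arctan2(v[1],v[0]).round(3))
s=cv2.imread("pics/scene0.png");t=cv2.imread("pics/top0.png")
for n,im,b in(("top",t,(196,192,240,216)),("scene",s,(400,136,434,170))):
    x0,y0,x1,y1=b;c=cv2.resize(im[y0:y1,x0:x1],None,fx=16,fy=16,interpolation=cv2.INTER_CUBIC);cv2.imwrite(f"pics/le_{n}.png",c)
```

```text
rack base (array([519.68725327, 307.60308693,   5.7432034 ]), np.float64(1.7028373671028534))
8 [520.5 305.5   8. ] [519.9 307.9   8. ]
12 [522.6 303.1  12. ] [519.5 307.1  12. ]
hinge z85 [503.3 -46.3  85. ] [502.5 -43.9  85. ]
120.4 1.826
119.4 1.832
79.1 0.231
79.8 0.244
jamb 124.7 1.905
jamb 128.4 1.918
jamb 80.8 0.369
jamb 82.4 0.323
```

View pics/le_top.png

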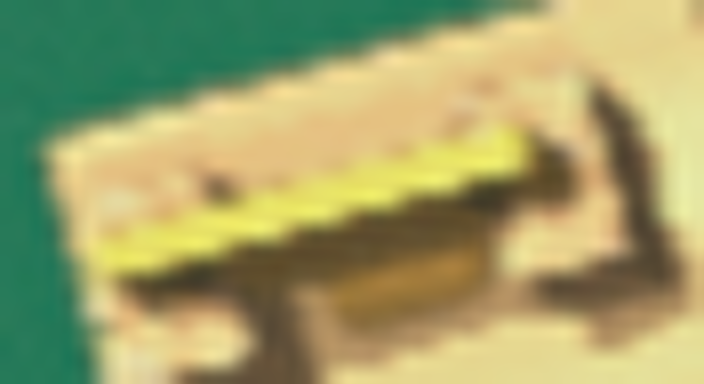

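View pics/le_scene.png

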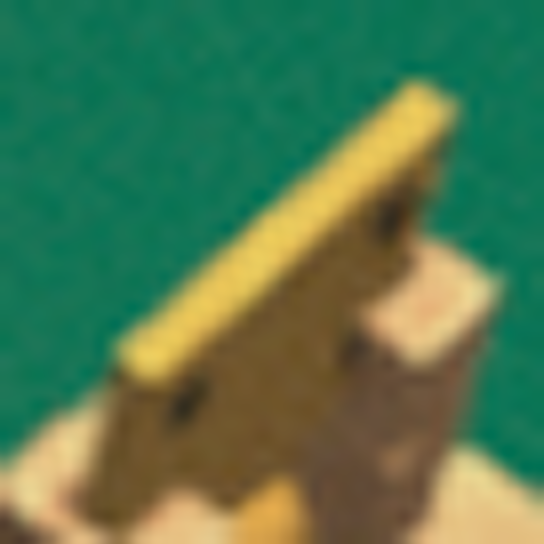

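Leaf top edge centre is at (214.9,204.2) in top and (417.5,149.9) in scene, which gives about (520,306.5), yaw 1.825. The rack base agrees. Hinge is about (502.8,-45), yaw 1.915.

servo_tool:
  commands: [44.6,8.0,4.9,0.012,0.007,-0.011,44.5,8.6,5.1,0.0,0.0,-0.011,44.4,9.1,5.1,0.0,0.0,-0.011,44.3,9.6,5.1,0.0,0.0,-0.011,44.1,10.1,5.1,0.0,0.0,-0.011]

```text
time_s: 8.25
position: [425.2, 252.2, 261.3]
tcp_rot: [3.134, 0.004, 1.802]
force: [0.6, 0.3, 0.7]
opening: 51.3
```

```bash
python3 plan.py 520 306.5 200 1.825 40
```

```text
t 8.25 pos [425.2 252.2 261.3] rpy [3.134 0.004 1.802] F [0.6 0.3 0.7] open 51.3 q [ 0.3  -0.03  1.77 -0.    1.39  0.07] rows left 4
[7.9, 26.1, 15.5, 0.008, 0.004, -0.006, 7.6, 26.2, 15.3, 0.0, 0.0, -0.006, 7.5, 26.3, 15.3, 0.0, 0.0, -0.006, 7.3, 26.3, 15.3, 0.0, 0.0, -0.006]
```

servo_tool:
  commands: [7.9,26.1,15.5,0.008,0.004,-0.006,7.6,26.2,15.3,0.0,0.0,-0.006,7.5,26.3,15.3,0.0,0.0,-0.006,7.3,26.3,15.3,0.0,0.0,-0.006,0,0,0,0,0,0]

```text
time_s: 8.88
position: [526.0, 309.8, 197.4]
tcp_rot: [3.139, 0.001, 1.83]
force: [-0.1, -0.8, -1.0]
opening: 51.2
```

```bash
python3 plan.py 520 306.5 130 1.825 30
```

```text
t 8.875 pos [526.  309.8 197.4] rpy [3.139e+00 1.000e-03 1.830e+00] F [-0.1 -0.8 -1. ] open 51.2 q [ 0.34  0.29  1.55 -0.    1.3   0.08] rows left 3
[-0.5, -2.3, 22.5, 0.002, 0.001, 0.002, -0.6, -2.2, 22.5, 0.0, 0.0, 0.002, -0.6, -2.2, 22.5, 0.0, 0.0, 0.002]
```

servo_tool:
  commands: [-0.5,-2.3,22.5,0.002,0.001,0.002,-0.6,-2.2,22.5,0.0,0.0,0.002,-0.6,-2.2,20,0.0,0.0,0.002,0,0,0,0,0,0]

```text
time_s: 9.38
position: [521.3, 304.1, 133.0]
tcp_rot: [3.139, 0.001, 1.822]
force: [0.7, 0.4, 0.9]
opening: 51.3
```

```bash
python3 plan.py 520 306.5 72 1.825 25
python3 - <<'E'
from h import *
from bench import *
s=read_camera('scene');cv2.imwrite('pics/leaf6.png',cv2.resize(s[100:220,340:500],(800,600)))
E
```

```text
t 9.375 pos [521.3 304.1 133. ] rpy [3.139e+00 1.000e-03 1.822e+00] F [0.7 0.4 0.9] open 51.3 q [ 0.33  0.34  1.62 -0.    1.18  0.08] rows left 3
[0.9, -0.3, 20.3, 0.003, 0.001, -0.001, 0.9, -0.2, 20.3, 0.0, 0.0, -0.001, 0.9, -0.2, 20.3, 0.0, 0.0, -0.001]
```

View pics/leaf6.png

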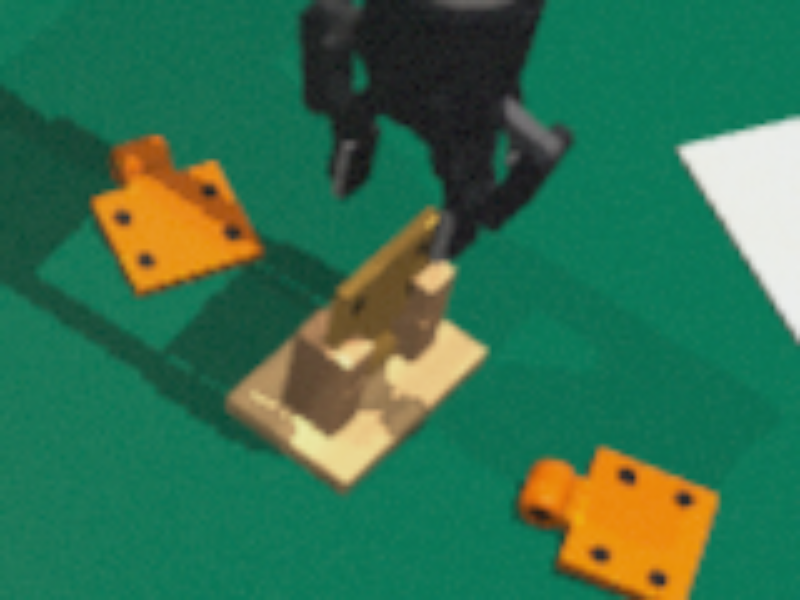

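The fingertips at crop (345,185) and (450,240) straddle the plate's upper edge (385,262). Descending.

servo_tool:
  commands: [0.9,-0.3,20.3,0.003,0.001,-0.001,0.9,-0.2,20.3,0.0,0.0,-0.001,0.5,0,16,0.0,0.0,0,0,0,3,0,0,0,0,0,0,0,0,0]

```text
time_s: 10.05
position: [523.8, 307.1, 74.6]
tcp_rot: [3.134, -0.001, 1.823]
force: [0.5, 0.7, 0.1]
opening: 50.8
```

```bash
python3 plan.py 520 306.5 72 1.825 25
python3 - <<'E'
from bench import *
import cv2
s=read_camera('scene');cv2.imwrite('pics/leaf7.png',cv2.resize(s[100:220,340:500],(800,600)))
E
```

```text
t 10.05 pos [523.8 307.1  74.6] rpy [ 3.134e+00 -1.000e-03  1.823e+00] F [0.5 0.7 0.1] open 50.8 q [0.33 0.42 1.64 0.   1.07 0.08] rows left 1
[0.3, -3.8, 2.6, 0.008, -0.001, -0.002]
```

View pics/leaf7.png

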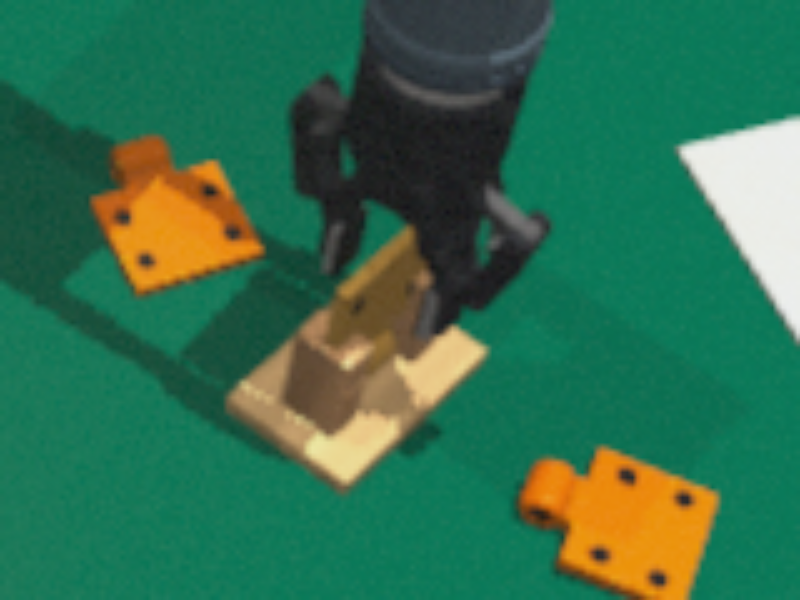

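servo_tool:
  commands: [0,-3,2,0.006,0,0,0,0,0,0,0,0]

```text
time_s: 10.35
position: [521.4, 306.6, 73.8]
tcp_rot: [3.138, -0.001, 1.824]
force: [-0.5, 0.4, -0.1]
opening: 51.3
```

servo_tool:
  commands: [0,0,0,0,0,0,0,0,0,0,0,0,0,0,0,0,0,0,0,0,0,0,0,0]
  claw: -1
  newtons: 50

```text
time_s: 10.85
position: [521.1, 306.6, 74.5]
tcp_rot: [3.139, -0.001, 1.824]
force: [-0.3, -0.2, -0.5]
opening: 7.3
```

```bash
python3 plan.py 520 306.5 72 1.825 25;python3 plan.py 520 306.5 72 1.825 25
```

```text
t 10.85 pos [521.1 306.6  74.5] rpy [ 3.139e+00 -1.000e-03  1.824e+00] F [-0.3 -0.2 -0.5] open 7.3 q [0.34 0.42 1.64 0.   1.07 0.08] rows left 1
[0.2, -1.1, 2.5, 0.003, -0.001, -0.001]
t 10.85 pos [521.1 306.6  74.5] rpy [ 3.139e+00 -1.000e-03  1.824e+00] F [-0.3 -0.2 -0.5] open 7.3 q [0.34 0.42 1.64 0.   1.07 0.08] rows left 1
[0.2, -1.1, 2.5, 0.003, -0.001, -0.001]
```

servo_tool:
  commands: [0,0,-12,0,0,0,0,0,-20,0,0,0,0,0,-25,0,0,0,0,0,-30,0,0,0,0,0,-25,0,0,0]

```text
time_s: 11.48
position: [519.7, 305.9, 190.8]
tcp_rot: [-3.141, -0.001, 1.823]
force: [-0.2, 0.9, -3.1]
opening: 7.4
```

```bash
python3 plan.py 520 306.5 190 1.825 25
python3 - <<'E'
from bench import *
import cv2
s=read_camera('scene');cv2.imwrite('pics/leaf8.png',cv2.resize(s[80:200,340:500],(800,600)))
E
```

```text
t 11.475 pos [519.7 305.9 190.8] rpy [-3.141e+00 -1.000e-03  1.823e+00] F [-0.2  0.9 -3.1] open 7.4 q [0.33 0.28 1.57 0.   1.29 0.08] rows left 1
[0.5, 0.4, 0.8, 0.0, -0.001, -0.002]
```

View pics/leaf8.png

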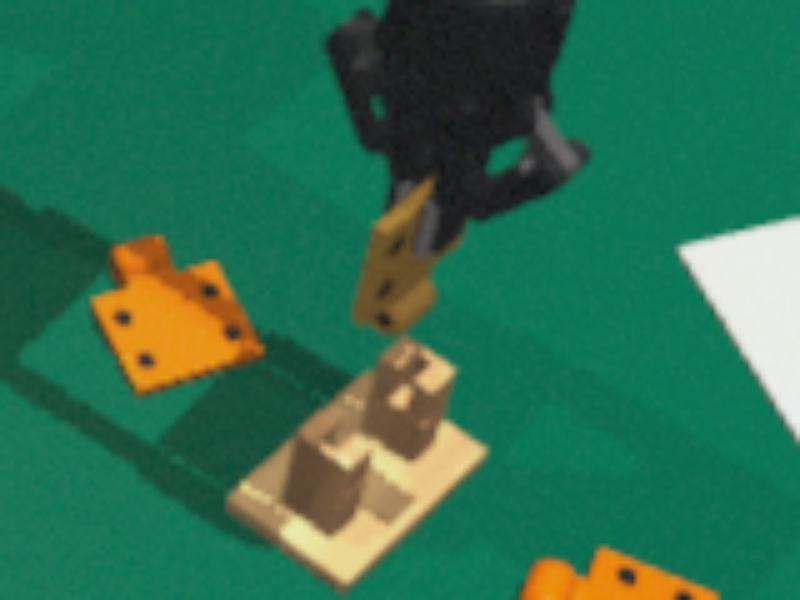

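The leaf is clear of the rack, upright in the fingers, with its barrel at crop (405,305). Carrying it to above the hinge.

```bash
python3 plan.py 502.8 -45 205 1.915 45
```

```text
t 11.525 pos [521.6 306.6 195. ] rpy [ 3.136e+00 -1.000e-03  1.824e+00] F [1.9 1.4 0.6] open 7.2 q [0.34 0.28 1.57 0.   1.29 0.08] rows left 8
[-42.0, -13.3, -1.4, 0.006, -0.001, -0.011, -41.8, -13.8, -1.3, 0.0, 0.0, -0.011, -41.7, -14.2, -1.3, 0.0, 0.0, -0.011, -41.5, -14.7, -1.3, 0.0, 0.0, -0.011, -41.3, -15.2, -1.3, 0.0, 0.0, -0.011]
```

servo_tool:
  commands: [-20,-6,-1.4,0.006,-0.001,-0.011,-41.8,-13.8,-1.3,0.0,0.0,-0.011,-41.7,-14.2,-1.3,0.0,0.0,-0.011,-41.5,-14.7,-1.3,0.0,0.0,-0.011,-41.3,-15.2,-1.3,0.0,0.0,-0.011]

```text
time_s: 12.15
position: [512.3, 108.0, 206.0]
tcp_rot: [3.133, 0.0, 1.886]
force: [-0.2, -1.5, -3.8]
opening: 7.5
```

```bash
python3 plan.py 502.8 -45 200 1.915 40
```

```text
t 12.15 pos [512.3 108.  206. ] rpy [3.133 0.    1.886] F [-0.2 -1.5 -3.8] open 7.5 q [-0.02  0.08  1.77  0.    1.28 -0.34] rows left 4
[-35.6, -14.1, 1.4, 0.008, 0.0, -0.007, -35.5, -14.4, 1.5, 0.0, 0.0, -0.007, -35.4, -14.6, 1.5, 0.0, 0.0, -0.007, -35.3, -14.9, 1.5, 0.0, 0.0, -0.007]
```

servo_tool:
  commands: [-35.6,-14.1,1.4,0.008,0.0,-0.007,-35.5,-14.4,1.5,0.0,0.0,-0.007,-35.4,-14.6,1.5,0.0,0.0,-0.007,-25,-10,1.5,0.0,0.0,-0.007,0,0,0,0,0,0]

```text
time_s: 12.78
position: [503.5, -41.3, 202.9]
tcp_rot: [3.137, 0.004, 1.91]
force: [0.5, -0.2, -4.3]
opening: 7.4
```

```bash
python3 plan.py 502.8 -45 180 1.915 40
```

```text
t 12.775 pos [503.5 -41.3 202.9] rpy [3.137 0.004 1.91 ] F [ 0.5 -0.2 -4.3] open 7.4 q [-0.32  0.05  1.81 -0.    1.27 -0.66] rows left 1
[-3.2, -2.0, 22.9, 0.004, 0.004, -0.005]
```

servo_tool:
  commands: [-3.2,-2.0,20,0.004,0.004,-0.005,0,0,0,0,0,0,0,0,0,0,0,0]

```text
time_s: 13.15
position: [502.4, -43.3, 181.3]
tcp_rot: [3.141, -0.002, 1.917]
force: [-0.8, -0.7, -2.0]
opening: 7.5
```

```bash
python3 plan.py 502.8 -45 165 1.915 40
python3 - <<'E'
from bench import *
import cv2
s=read_camera('scene');t=read_camera('top');cv2.imwrite('pics/s9.png',s);cv2.imwrite('pics/t9.png',t)
cv2.imwrite('pics/s9c.png',cv2.resize(s[140:260,240:360],(720,720),interpolation=cv2.INTER_CUBIC)[:600])
cv2.imwrite('pics/t9c.png',cv2.resize(t[160:240,290:390],(750,600),interpolation=cv2.INTER_CUBIC))
E
```

```text
t 13.15 pos [502.4 -43.3 181.3] rpy [ 3.141e+00 -2.000e-03  1.917e+00] F [-0.8 -0.7 -2. ] open 7.5 q [-0.32  0.08  1.83  0.    1.24 -0.67] rows left 1
[-1.7, -0.2, 16.3, 0.0, -0.002, 0.002]
```

View pics/s9c.png

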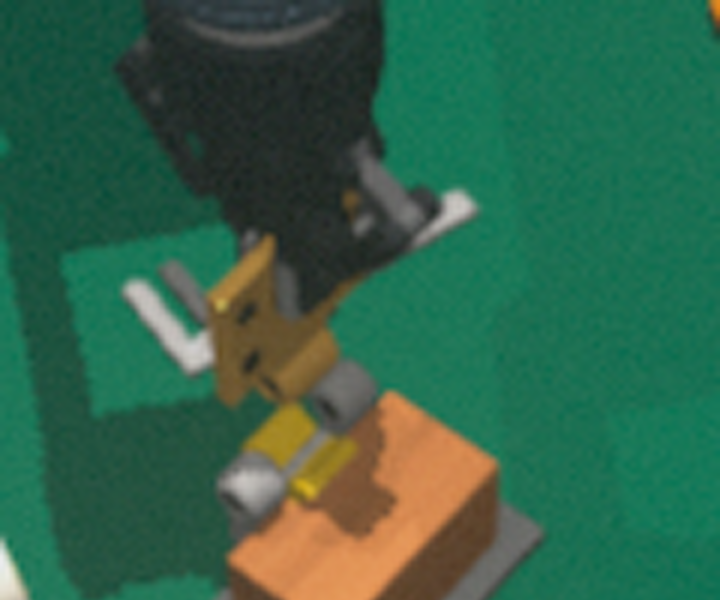

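View pics/t9c.png

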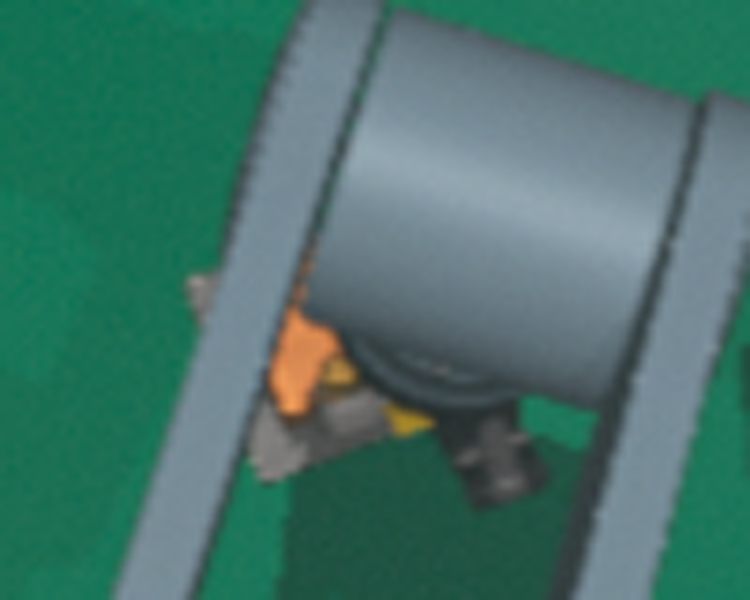

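Run:
```python
from h import *
s=cv2.imread('pics/s9.png');x0,y0=270,176
cv2.imwrite('pics/s9d.png',cv2.resize(s[y0:y0+50,x0:x0+50],(600,600),interpolation=cv2.INTER_CUBIC))
# expected outline of a leaf at TCP
p=np.array([502.4,-43.5,181.3]);yaw=1.916
ax=np.array([np.cos(yaw),np.sin(yaw),0]);nx=np.array([np.sin(yaw),-np.cos(yaw),0])
f=lambda X:((proj("scene",X)-(x0,y0)+.5)*12).round(0)
b=p-[0,0,44.5]
print("barrel ctr",f(b),"ends",f(b+15*ax),f(b-15*ax))
c=b+[0,0,48]
for sy in(-1,1):
  for sz in(-1,1): print("plate",sy,sz,f(c+ax*37.5*sy+[0,0,32*sz]+nx*4), f(c+ax*37.5*sy+[0,0,32*sz]-nx*4))
```

```text
barrel ctr [232. 285.] ends [285. 233.] [178. 338.]
plate -1 -1 [108. 381.] [ 74. 358.]
plate -1 1 [ 83. 177.] [ 48. 153.]
plate 1 -1 [377. 118.] [344.  96.]
plate 1 1 [366. -93.] [ 331. -116.]
```

View pics/s9d.png

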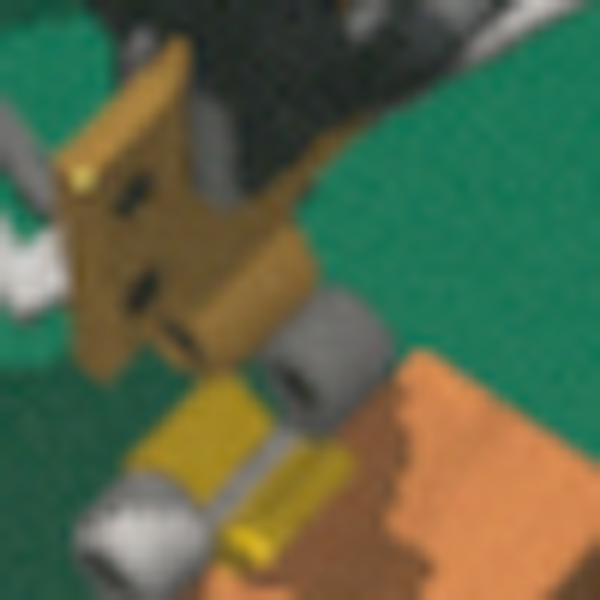

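The observed plate corners match the prediction from the TCP to about 0.5 px, for example bottom corner (105,382) against (108,381). So the leaf is centred in the grip. In the scene view the hinge target is TCP ≈ (503,-46), with home at z ≈ 129.5.

servo_tool:
  commands: [-2.5,-0.3,12,0,-0.002,0,0,0,10,0,0,0,0,0,0,0,0,0,0,0,0,0,0,0]

```text
time_s: 13.75
position: [502.9, -45.4, 157.6]
tcp_rot: [-3.141, 0.0, 1.918]
force: [0.9, -0.7, -3.6]
opening: 7.3
```

```bash
python3 plan.py 503 -46 145 1.915 40
```

```text
t 13.75 pos [502.9 -45.4 157.6] rpy [-3.141  0.     1.918] F [ 0.9 -0.7 -3.6] open 7.3 q [-0.33  0.11  1.85 -0.    1.19 -0.67] rows left 1
[-0.6, -0.1, 12.6, 0.0, 0.0, 0.003]
```

Run:
```python
from bench import *
import cv2
s=read_camera('scene');cv2.imwrite('pics/s10.png',s);cv2.imwrite('pics/s10d.png',cv2.resize(s[180:230,265:315],(600,600),interpolation=cv2.INTER_CUBIC))
```

```text
(no output)
```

View pics/s10d.png

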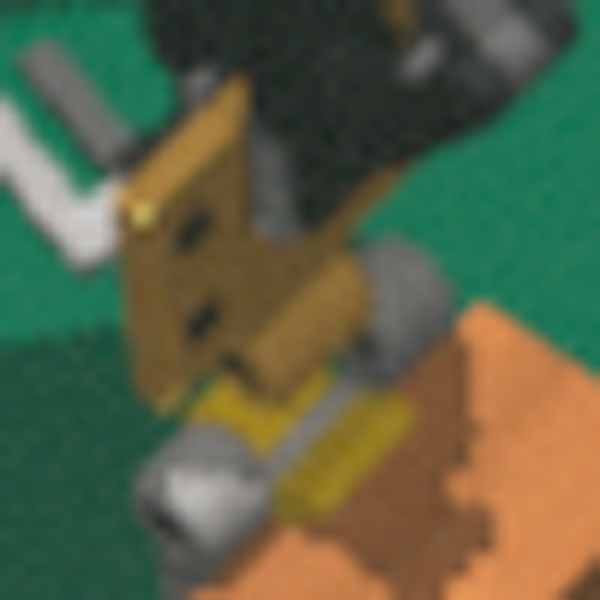

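The brass barrel, ends at about (255,370) and (365,275) in the crop, sits over the yellow V between the two steel barrels. Lowering slowly.

servo_tool:
  commands: [-0.3,0,6,0,0,0.002,0,0,5,0,0,0,0,0,3,0,0,0,0,0,0,0,0,0]

```text
time_s: 14.3
position: [503.2, -45.7, 143.0]
tcp_rot: [3.141, 0.001, 1.916]
force: [0.0, -0.2, -3.0]
opening: 7.5
```

```bash
python3 plan.py 503 -46 135 1.915 40
```

```text
t 14.3 pos [503.2 -45.7 143. ] rpy [3.141e+00 1.000e-03 1.916e+00] F [ 0.  -0.2 -3. ] open 7.5 q [-0.33  0.13  1.86 -0.    1.15 -0.67] rows left 1
[-0.2, -0.3, 8.0, 0.0, 0.001, 0.001]
```

servo_tool:
  commands: [0,0,4,0,0,0,0,0,3,0,0,0,0,0,2,0,0,0,0,0,0,0,0,0]

```text
time_s: 14.8
position: [503.3, -45.8, 133.5]
tcp_rot: [3.141, 0.001, 1.916]
force: [0.0, 0.1, -3.5]
opening: 7.7
```

servo_tool:
  commands: [0,0,2,0,0,0,0,0,0,0,0,0]

```text
time_s: 15.05
position: [503.4, -45.9, 131.5]
tcp_rot: [3.141, 0.001, 1.916]
force: [-0.0, -0.2, -3.6]
opening: 7.3
```

```bash
python3 plan.py 503 -46 129 1.915 40
```

```text
t 15.05 pos [503.4 -45.9 131.5] rpy [3.141e+00 1.000e-03 1.916e+00] F [-0.  -0.2 -3.6] open 7.3 q [-0.33  0.14  1.87 -0.    1.13 -0.67] rows left 1
[0.0, -0.4, 2.5, 0.001, 0.001, 0.001]
```

servo_tool:
  commands: [0,0,1,0,0,0,0,0,1,0,0,0,0,0,0,0,0,0]

```text
time_s: 15.42
position: [503.5, -45.9, 129.8]
tcp_rot: [3.141, 0.001, 1.916]
force: [-1.3, 0.5, -1.8]
opening: 7.0
```

servo_tool:
  commands: [0,0,1,0,0,0,0,0,0,0,0,0]

```text
time_s: 15.68
position: [503.6, -46.0, 129.8]
tcp_rot: [3.141, 0.001, 1.916]
force: [-2.0, -0.1, -1.8]
opening: 7.7
```

Contact with the +x side face of the V: Fx -2 N and the weight has eased. I'll ease slightly toward -x and press down.

servo_tool:
  commands: [0,-0.8,1,0,0,0,0,0,1,0,0,0,0,0,0,0,0,0]

```text
time_s: 16.05
position: [503.5, -46.1, 129.6]
tcp_rot: [3.139, 0.002, 1.916]
force: [-2.7, 1.1, -0.6]
opening: 7.4
```

servo_tool:
  commands: [0,0,1.5,0,0,0,0,0,0,0,0,0]

```text
time_s: 16.3
position: [503.5, -46.1, 129.6]
tcp_rot: [3.14, 0.002, 1.917]
force: [-3.0, 0.8, -0.8]
opening: 7.5
```

servo_tool:
  commands: [0,-2,3,0,0,0,0,0,0,0,0,0]

```text
time_s: 16.55
position: [503.4, -46.5, 129.6]
tcp_rot: [3.136, 0.003, 1.917]
force: [-3.7, -0.7, -2.2]
opening: 7.1
```

servo_tool:
  commands: [0,0,4,0,0,0,0,0,0,0,0,0]

```text
time_s: 16.8
position: [503.8, -47.0, 129.7]
tcp_rot: [3.136, 0.004, 1.918]
force: [-3.8, -0.4, -2.5]
opening: 7.4
```

Run:
```python
from h import *
from bench import *
o=get_obs();print(o['force'],o['ft_torque'],o['position'],o['tcp_rot'])
s=read_camera('scene');t=read_camera('top');cv2.imwrite('pics/s11.png',s);cv2.imwrite('pics/t11.png',t);cv2.imwrite('pics/s11d.png',cv2.resize(s[180:230,265:315],(600,600),interpolation=cv2.INTER_CUBIC))
cv2.imwrite('pics/t11c.png',cv2.resize(t[160:240,290:390],(750,600),interpolation=cv2.INTER_CUBIC))
```

```text
[-3.77183042 -0.42078322 -2.48850612] [-4.24928795e-05  6.58006912e-01  2.44969825e-02] [503.80029533 -46.97960874 129.74350602] [3.13612218 0.00438391 1.91774658]
```

View pics/s11d.png

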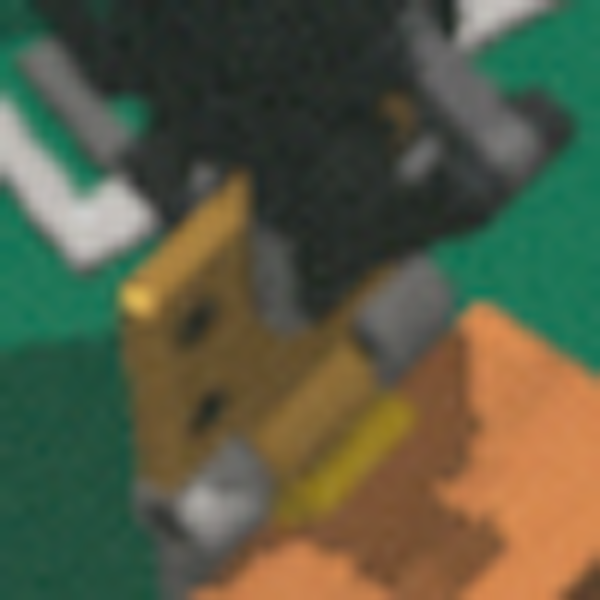

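View pics/t11c.png

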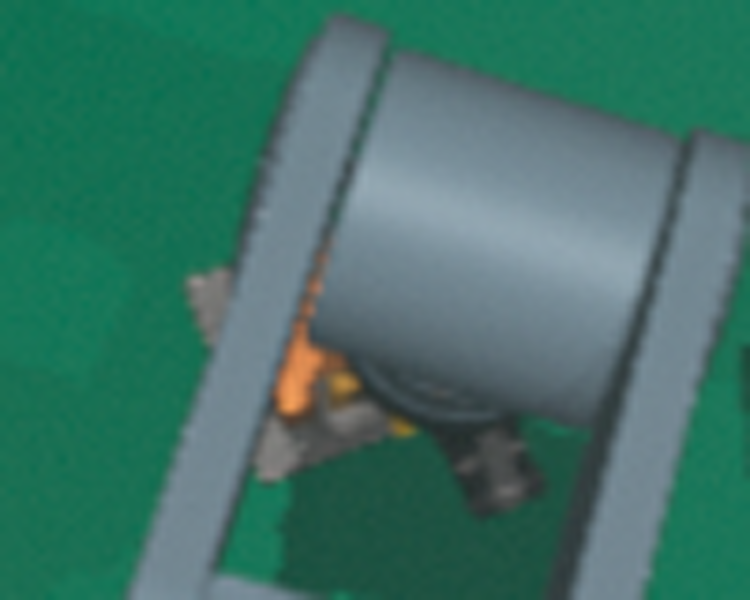

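The brass barrel lies in line between the steel barrels, with the V's +x face just visible at (350,470). There is still a side force of -3.8 N, so I'll lift 3 mm, shift about 1 mm to -x, and seat it again.

servo_tool:
  commands: [0,0,-3,0.003,0.002,0,0,0,0,0,0,0]

```text
time_s: 17.15
position: [504.1, -47.1, 131.6]
tcp_rot: [3.138, 0.003, 1.917]
force: [0.4, 1.0, -3.3]
opening: 7.3
```

```bash
python3 plan.py 502.5 -46 132.5 1.916 40
```

```text
t 17.15 pos [504.1 -47.1 131.6] rpy [3.138e+00 3.000e-03 1.917e+00] F [ 0.4  1.  -3.3] open 7.3 q [-0.33  0.14  1.87 -0.    1.13 -0.67] rows left 1
[1.6, -1.1, -0.9, 0.003, 0.003, 0.001]
```

servo_tool:
  commands: [1.6,-1.3,-0.9,0.003,0.003,0.001,0,0,0,0,0,0]

```text
time_s: 17.4
position: [502.2, -46.1, 131.7]
tcp_rot: [-3.141, -0.001, 1.916]
force: [0.8, 0.1, -3.5]
opening: 7.5
```

servo_tool:
  commands: [0,0,1.5,0,0,0,0,0,1.5,0,0,0,0,0,0,0,0,0]

```text
time_s: 17.77
position: [503.3, -46.2, 129.6]
tcp_rot: [3.14, 0.001, 1.916]
force: [-1.9, 0.6, -0.7]
opening: 7.6
```

servo_tool:
  commands: [0,0,1,0,0,0,0,0,0,0,0,0]

```text
time_s: 18.02
position: [503.4, -46.2, 129.5]
tcp_rot: [3.14, 0.001, 1.916]
force: [-1.2, 0.4, -1.2]
opening: 7.3
```

servo_tool:
  commands: [0,-0.6,6,0,0,0]

```text
time_s: 18.15
position: [504.6, -47.6, 128.5]
tcp_rot: [3.138, 0.004, 1.917]
force: [-21.5, 1.6, 55.3]
opening: 7.2
```

servo_tool:
  commands: [0,0,1,0,0,0,0,0,1,0,0,0]

```text
time_s: 18.4
position: [504.0, -48.0, 128.8]
tcp_rot: [3.14, 0.005, 1.918]
force: [-3.8, 0.8, 5.8]
opening: 7.3
```

Run:
```python
from h import *
from bench import *
o=get_obs();print(o['force'],o['ft_torque'],o['position'],o['tcp_rot'],o['opening'])
s=read_camera('scene');cv2.imwrite('pics/s12.png',s)
x0,y0=265,180
c=cv2.resize(s[y0:y0+50,x0:x0+50],(600,600),interpolation=cv2.INTER_CUBIC)
h=np.array([503.3,-46.3,85.]);yaw=1.917;ax=np.array([np.cos(yaw),np.sin(yaw),0])
p=np.array(o['position'])-[0,0,44.5]
for X,col in((h,(255,0,0)),(h+ax*27.25,(255,0,0)),(h-ax*27.25,(255,0,0)),(p,(0,0,255))):
    q=((proj("scene",X)-(x0,y0)+.5)*12).astype(int);cv2.circle(c,tuple(int(v) for v in q),3,col,-1);print(q)
cv2.imwrite('pics/s12d.png',c)
```

```text
[-3.83900954  0.84997819  5.75678752] [0.40094359 0.73807568 0.0291121 ] [503.98695908 -47.96854581 128.80811523] [3.13959574 0.00481585 1.91786472] 7.273844916746573
[294 397]
[386 305]
[200 491]
[289 405]
```

View pics/s12d.png

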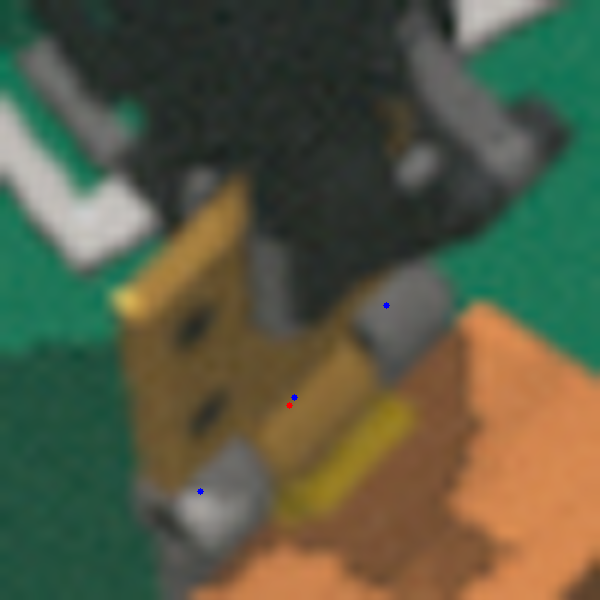

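servo_tool:
  commands: [1,-0.5,-2.5,0,0.003,0,0,0,0,0,0,0]

```text
time_s: 18.7
position: [502.8, -47.2, 130.6]
tcp_rot: [3.14, 0.002, 1.918]
force: [-0.2, 0.2, -2.8]
opening: 7.4
```

```bash
python3 plan.py 501.8 -46.4 131.5 1.916 40
```

```text
t 18.7 pos [502.8 -47.2 130.6] rpy [3.140e+00 2.000e-03 1.918e+00] F [-0.2  0.2 -2.8] open 7.4 q [-0.33  0.14  1.87 -0.    1.13 -0.68] rows left 1
[1.1, -0.6, -0.9, 0.002, 0.002, 0.002]
```

servo_tool:
  commands: [1.1,-1,0,0.002,0.002,0.002,0,0,0,0,0,0]

```text
time_s: 18.95
position: [501.9, -46.7, 130.3]
tcp_rot: [3.141, 0.0, 1.915]
force: [0.9, -0.1, -1.1]
opening: 7.6
```

servo_tool:
  commands: [0,0,1,0,0,0,0,0,0,0,0,0]

```text
time_s: 19.2
position: [502.5, -46.6, 129.7]
tcp_rot: [3.14, 0.001, 1.915]
force: [0.8, -0.1, -1.8]
opening: 6.9
```

servo_tool:
  commands: [0,0,1,0,0,0,0,0,0,0,0,0]

```text
time_s: 19.45
position: [503.0, -46.6, 129.1]
tcp_rot: [3.139, 0.001, 1.915]
force: [0.9, 0.7, -1.0]
opening: 7.1
```

Now it touches the V's -x face and slides down it at 45°: x 501.9 to 503.0 and z 130.3 to 129.1. Contact on the +x face was near x 503.5, so home is about x 503.2, z 129.

servo_tool:
  commands: [0,0,1,0,0,0,0,0,0,0,0,0]

```text
time_s: 19.7
position: [503.2, -46.7, 128.9]
tcp_rot: [3.139, 0.001, 1.916]
force: [0.5, -0.3, -0.4]
opening: 7.4
```

servo_tool:
  commands: [0,0,1,0,0,0,0,0,0,0,0,0]

```text
time_s: 19.95
position: [503.3, -46.6, 128.9]
tcp_rot: [3.139, 0.001, 1.916]
force: [-0.0, 0.3, -0.3]
opening: 7.3
```

Seated with balanced side force, and the V carries most of the leaf's weight. Final checks on leaf tilt, barrel line and lamp.

Run:
```python
from h import *
from bench import *
o=get_obs();print(o['force'],o['position'],o['tcp_rot'],o['qd'].round(4).tolist(),o['time_s'])
s=read_camera('scene');t=read_camera('top');cv2.imwrite('pics/s13.png',s);cv2.imwrite('pics/t13.png',t)
x0,y0=265,180
c=cv2.resize(s[y0:y0+50,x0:x0+50],(600,600),interpolation=cv2.INTER_CUBIC)
p=np.array(o['position']);yaw=o['tcp_rot'][2]
ax=np.array([np.cos(yaw),np.sin(yaw),0]);nx=np.array([np.sin(yaw),-np.cos(yaw),0])
f=lambda X:tuple(int(v) for v in ((proj("scene",X)-(x0,y0)+.5)*12).round())
cc=p+[0,0,3.5]
for q in [cc+ax*37.5*a+[0,0,32*z]+nx*4*b for a in(-1,) for z in(-1,1) for b in(-1,1)]: cv2.circle(c,f(q),2,(0,0,255),-1)
c2=cv2.resize(s[150:340,150:403],(800,600))
cv2.imwrite('pics/s13d.png',c);cv2.imwrite('pics/s13w.png',c2)
# lamp axis in top: head mask vs cap
m,cen,a=big(mask(t,(0,0,150),(40,70,255),(385,185,425,225)));print('head',cen,a)
m,cen2,a=big(mask(t,(60,0,0),(130,140,70),(425,190,447,215)));print('cap',cen2,a)
P=onz("top",cen,112);pv=np.array([512.5,-290.5]);h=np.array([503,-46]);d=P[:2]-pv;d/=np.linalg.norm(d);print('lamp ang',np.arctan2(d[1],d[0]),'miss mm',np.cross(d,h-pv))
```

```text
[-0.01098949  0.28750099 -0.3474381 ] [503.28062388 -46.64462752 128.91685242] [3.13876732e+00 1.39062020e-03 1.91586105e+00] [0.0001, -0.0023, 0.0008, 0.0014, 0.0008, 0.0006] 19.95
head [406.70258621 206.06896552] 232
cap [437.23943662 203.42253521] 71
lamp ang 1.64864772925532 miss mm -9.544220501937376<stdin>:17: DeprecationWarning: Arrays of 2-dimensional vectors are deprecated. Use arrays of 3-dimensional vectors instead. (deprecated in NumPy 2.0)
```

View pics/s13d.png

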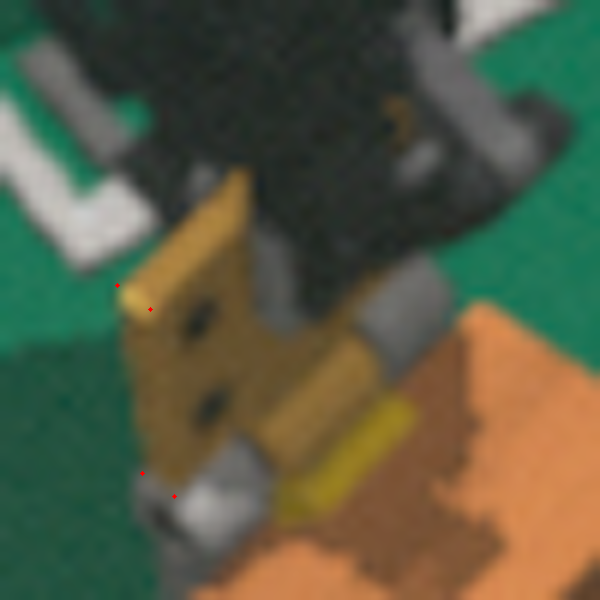

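View pics/s13w.png

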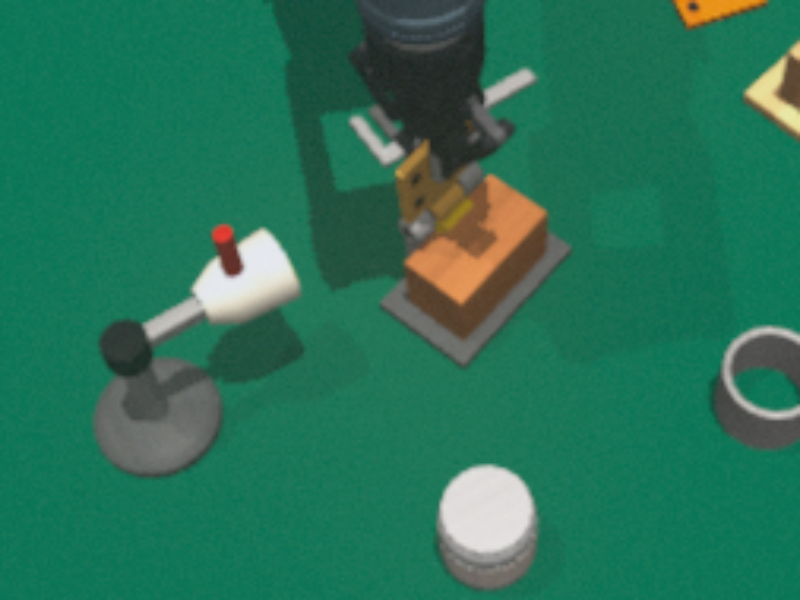

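Run:
```python
from h import *
s=cv2.imread('pics/s13.png');t=cv2.imread('pics/t13.png')
_,a,_=big(mask(s,(0,150,120),(6,255,255),(190,200,260,270)));_,b,_=big(mask(t,(0,150,120),(6,255,255),(385,185,447,225)))
X,e=tri(a,b);print(a,b,X,e);d=X[:2]-[512.5,-290.5];th=np.arctan2(d[1],d[0]);h=np.array([503.2,-46.5])-[512.5,-290.5]
print(th,np.linalg.norm(d),'miss',np.cos(th)*h[1]-np.sin(th)*h[0])
```

```text
[219.83870968 223.80645161] [409. 203.] [ 506.71080856 -204.95342808  175.88029555] 2.7232386631298975
1.6383662838294737 85.74223408136906 miss -7.195748971433922
```

The lamp misses the hinge middle by 4–9 mm depending on the measurement, against the 25 mm allowed. The leaf is seated and held, so I'm handing in.

```bash
python3 -c "
from bench import *
print(job_done());print(get_obs()['position'],get_obs()['force'],get_obs()['opening'],get_obs()['time_s'])"
```

```text
the job is handed in; nothing more can be done
None
the job is handed in; nothing more can be done
```

I turned the lamp by its handle to face the hinge. Then I lifted the brass leaf out of its rack and seated its barrel in the yellow V between the steel barrels. I handed in at about 20 s, still gripping the leaf with 50 N; no verdict is reported.

**Last checks**
- **Seating:** the tool stopped at (503.3, -46.6, 128.9) with side forces near zero, and the V carried most of the leaf's weight. The scene picture shows the brass barrel in line with the steel ones and the leaf upright.
- **Lamp:** its pointing line passes the hinge middle by about 4 mm from the tool path, 7 mm from the red stem and 9.5 mm from the head mask. These disagree, but all are inside the 25 mm limit.
- **Bystanders:** the sleeve, tin and caliper show no movement in the pictures; I did not measure their positions.

**What disagreed or went wrong**
- **Camera heights:** the two cameras disagreed by 2–3 mm in places, and heights measured across both views came out 2–6 mm below those in the text. I therefore did the final seating by contact force.
- **First seating:** it leaned on one face of the V, and while correcting it I pressed down with about 55 N for a moment. I lifted the leaf slightly and seated it again.
- **Along the hinge:** the barrel's position in that direction was only estimated, at about 0.7 mm off. The gap itself limits it to 2 mm.

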